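# Unfold the press crank and press a hub bearing home

### The arm

A 6-joint arm with a two-finger parallel gripper is mounted at the origin on the work surface; the furniture and walls round the work are solid. World frame = base frame: x ahead of the robot, y to its left, z up, the work surface at z = 0. Lengths are in m, angles in rad, forces in N, time in s.
With the tool pointing down it reaches from about 0.35 to 0.95 m from the base axis. Payload 17.4 kg.
Tool frame: the origin (TCP) lies between the finger pads; the fingertips stand 14 mm ahead of it and the grasp point (between the pads) lies 5 mm behind it; z points along the fingers, y is the line along which they close (so a half turn about z gives the same grasp; the last joint's range is limited). The gripper opens to 93 mm and grips with 3 to 60 N. Pads are 15 mm wide; open, the fingers measure 128 mm over their backs; the gripper's body (75 mm by 188 mm) begins 65 mm behind the grasp point.
Start: joints at [-1.197, 0.116, 1.442, -0, 1.584, -0.038], TCP at [0.27, -0.619, 0.233] pointing down, gripper open.
Joint ranges: [-2.83, 2.83], [-0.83, 2.19], [0.07, 2.5], [-1.14, 4.28], [0.01, 3], [-2.97, 2.97]. Speed limits (rad/s): [1.89, 1.89, 2.22, 3.14, 3.14, 3.14].

### API

Orientations are given as a 3x3 rotation matrix whose columns are the frame's x, y, z axes.
In Python, from rig import * gives the robot as it stands.
- The arm moves only by the tool hand_motion, called after "Call:" as name(argument=value, ...) on one line, values as JSON. Schema: {"type":"object","properties":{"increments":{"type":"array","items":{"type":"object","properties":{"rotvec":{"type":"array","items":{"type":"number"},"minItems":3,"maxItems":3},"xyz":{"type":"array","items":{"type":"number"},"minItems":3,"maxItems":3},"finger_gap":{"type":"number"}},"additionalProperties":false,"required":["finger_gap"]},"minItems":1,"maxItems":12},"only":{"type":"string"},"quiet":{"type":"boolean"},"lines":{"type":"string"}},"required":["increments"],"additionalProperties":false}. increments is a list of rows, 1 to 12 of them, each an object with the fields rotvec (a list: a rotation vector rx, ry, rz in normalised numbers (1 is pi rad)), xyz (a list: dx, dy, dz in shares of the most that a row can go, 1 being 50 mm), finger_gap (the opening from 0.0 (shut) to 1.0 (fully open)); a field left out counts as zero (the opening has to be given); each row shifts and turns the commanded pose from where the row before left it, along the tool's axes as they then stand; what a row does not reach is not made up. A row lasts 1/10 s, in which the tool goes at most 0.05 m and 0.15 rad, less where a joint would pass 70% of its speed; a pose out of reach is approached as far as the arm can. The fingers move at their own pace and stop on an object; the grip force is fixed at half the most. Time passes only in rows, so rows that do not move let the fingers close. The tool returns the time, the measured TCP pose, the force, the opening and the grip force at its end. only (a regular expression) keeps the lines of the reply that match it, lines (a string "A,B") keeps lines A to B, and quiet returns only ok. Shift and turn numbers lie between -1 and 1, and a call with a number outside is refused. Input that does not fit is refused with a message, and nothing moves.
- state(): the state, without advancing time (a new reading comes with each control period).
- read_camera(name): name is "scene" or "top"; returns a dict with "image" (420x560x3 uint8, red, green, blue), "K" (3x3 intrinsics, pixels), "eye" and "attitude" of the camera in the world. Camera axes: x right, y up, looking along -z (the intrinsics and any distortion apply to the point x, -y, -z); pixel columns grow to the right and rows downward; lengths in m; the calibration is good to about 2 mm. A picture is of the moment at which its call begins. There is no depth.
- sign_off(): hands the job in; it is judged then, once.
The state is a dict: "clock": time; "joint_positions": joint angles; "joint_velocities": joint speeds; "joint_efforts": joint torques, N m; "eef_pos": TCP position; "eef_rot": TCP orientation; "contact_force": force on the tool from outside, world axes, zero at the start; "moment": the same for the moment, N m; "finger_gap": opening from 0.0 (shut) to 1.0 (fully open); "grasp_force": force on a finger pad.
Only numpy, scipy, OpenCV 4.12 (cv2) and the standard library are available. Lean on these libraries where they do the work, as an engineer would, in place of code of your own. Each camera call takes 0.05 s, during which the arm holds its last target. There are 200 camera calls.

### The job

The new bearing is started in the hub that stands in the screw press, but still stands proud. Swing the folded handle of the crank upright and push it down until it locks in its socket, and only then crank clockwise by it until you feel the bearing bottom firmly on its shoulder - do not force it on past that, or the bearing is spoilt. Then wind the foot back by half a turn or more to take the load off, let go with the handle still locked upright, and leave the parts lying round the press alone.

Things in the scene. Friction and masses are not known exactly. Their poses are not given: they have to be found in the camera images.
- press: Grey bench screw press, bolted down: base 140 x 230 mm, two steel columns 156 mm apart (along its y), bridge with its top at 170 mm (nuts to 180). Origin: centre of the underside, on the screw's axis; z up. The crank sweeps above the bridge.
- crank_axis (a point): On the vertical screw's axis, level with the top face of the crank arm (a bar 18 mm wide, 14 mm thick; about 0.21 m above the bench). Screw and crank turn together: clockwise seen from above lowers the foot AND the crank with its handle by 8 mm a turn; anticlockwise raises them. The screw's friction is 3 N at the grip and hides as much from a resting hand.
- handle_pin (a point): The hinge pin of the fold-away handle, in a fork at the outer end of the crank arm: 90 mm from the screw's axis and 18 mm above the arm's top face. The pin is level and square to the arm.
- grip_mid (a point): Middle of the handle's round black grip, on its axis. Sleeve: 24 mm diameter, 64 mm long; it revolves freely on its steel stem, so it can be held without turning the hand while cranking. It lies 54 mm from the pin while the handle is pulled out, 40 mm when locked.
- handle_fold (a joint): Angle of the handle about its pin, rad: 0 lies flat along the arm, free end over the screw's axis, the grip's axis 18 mm above the arm's top; 1.57 upright; stop at 1.605. A stiff hinge: it stays where it is left; 2 to 3 N at the grip swings it.
- handle_lock (a joint): How far the stem is pushed along its own axis towards the pin, m: 0 pulled out (free to swing), 0.014 home. With the handle up at its stop, the domed 14 mm spigot below the pin drops into a 16 mm socket in the arm: locked, with some 3 degrees of play. Sliding takes about 6 N; it stays where left, so a pull upwards unlocks it.
- ram: Pressing foot of the screw: a steel disc 40 mm in diameter with a short pilot below; it carries screw, crank and handle. Origin: centre of its pressing face; z up. It starts 7 to 13 mm above the hub's face. 10 N at the grip are 700 N at the foot.
- hub_face (a point): Centre of the upper end face of the dark grey hub shell (70 mm tall, flanges 72 mm) that stands fixed in the nest of the press, under the foot; z up.
- bearing: Cartridge bearing, 42 mm outside, 12 mm thick; origin: centre of its upper face. It stands 4 to 6.5 mm proud of the hub; home is flush. Driving it adds 2 N at the grip; on the shoulder the grip force climbs steadily, about 3 N per 10 degrees. 8 to 14 N at the grip, held at rest, is firmly home; over 20 N cranking (1300 N at the foot) spoils it. Measured heights are too coarse.
- pump_oiler: Pump oil can, 57 x 65 x 129 mm, standing beside the press; origin: centre of its underside. Not to be disturbed.
- axle_cone: Steel bearing cone, 39 mm across, 22 mm high, on the bench in front of the press; origin: centre of its underside. Not to be disturbed.
- lock_ring: Slotted steel lock ring, 44 mm across, 19 mm high, on the bench in front of the press; origin: centre of its underside. Not to be disturbed.
- bearing_ring: Old ball ring, 53 mm across, 8 mm high, lying on the bench behind the press; origin: centre of its underside. Not to be disturbed.

How it is judged:
By the outcome, as a careful person would: the job done as asked, in the order asked, and still so for the second after the job is handed in, with the robot touching nothing.
It also fails if it takes over 72 s, if anything falls off the work surface, if the arm or the gripper's body presses on something with over 40 N, if the wrist force passes 120 N, or if a joint passes its speed limit or range.

## Working session

There is one attempt and no reset: what is moved stays moved. The work goes in short steps, Python scripts to look and compute and a tool call to move; the robot and the scene stay as the last step left them, time stands still between calls to the robot, and variables do not carry over. Pictures are saved under pics/ and viewed, at most 10 in all, crops included, and the job is handed in when it is done.

```bash
mkdir -p pics
```

Run:
```python
from rig import *
import cv2
for n in("scene","top"):
    r=read_camera(n);cv2.imwrite(f"pics/{n}0.png",r["image"][:,:,::-1]);print(n,r["K"],r["eye"],r["attitude"],[k for k in r])
s=state();print(s["clock"],s["eef_pos"],s["eef_rot"],s["finger_gap"])
```

```text
scene [[403.58723266   0.         273.17686319]
 [  0.         403.58723266 212.16990164]
 [  0.           0.           1.        ]] [-0.10360045 -0.76439594  0.55258679] [[ 0.61308421  0.38412558 -0.69034432]
 [-0.78980164  0.27758615 -0.54695456]
 [-0.01846922  0.88056429  0.4735667 ]] ['image', 'K', 'eye', 'attitude']
top [[466.86224048   0.         286.57244597]
 [  0.         466.86224048 206.42786214]
 [  0.           0.           1.        ]] [ 0.36795632 -0.31136603  0.98452562] [[-0.00636073  0.98432193 -0.17626651]
 [-0.99997868 -0.00600072  0.00257538]
 [ 0.00147727  0.17627913  0.98433911]] ['image', 'K', 'eye', 'attitude']
0.1 [ 0.27011298 -0.61841457  0.23198386] [[ 9.16397841e-01  4.00268472e-01 -3.83595207e-04]
 [ 4.00268655e-01 -9.16397353e-01  9.46285354e-04]
 [ 2.72425615e-05 -1.02071499e-03 -9.99999479e-01]] 0.9983384663359689
```

View pics/scene0.png

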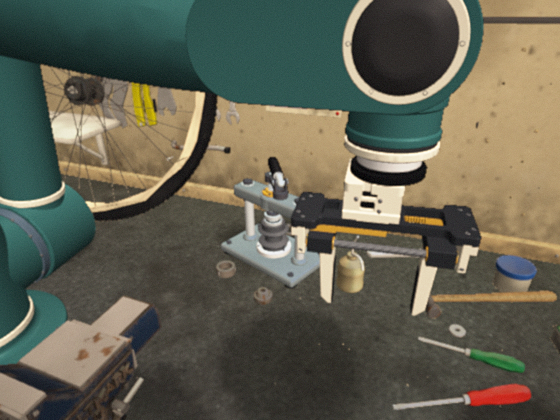

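View pics/top0.png

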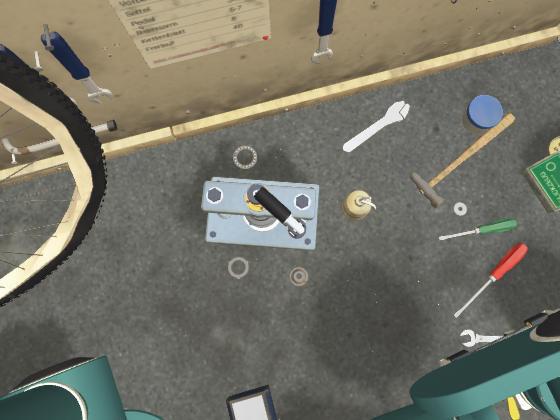

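Run:
```python
import cv2,numpy as np
a=cv2.imread("pics/top0.png")[170:260,195:330];b=cv2.imread("pics/scene0.png")[145:290,215:335]
a=cv2.resize(a,None,fx=5,fy=5,interpolation=2)[:,:]
b=cv2.resize(b,None,fx=5,fy=5,interpolation=2)[:595]
cv2.imwrite("pics/topc.png",a);cv2.imwrite("pics/scenec.png",b)
```

```text
(no output)
```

View pics/topc.png

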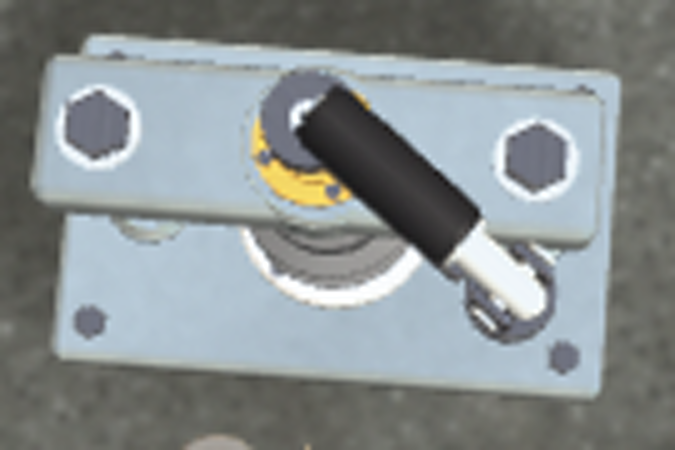

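View pics/scenec.png

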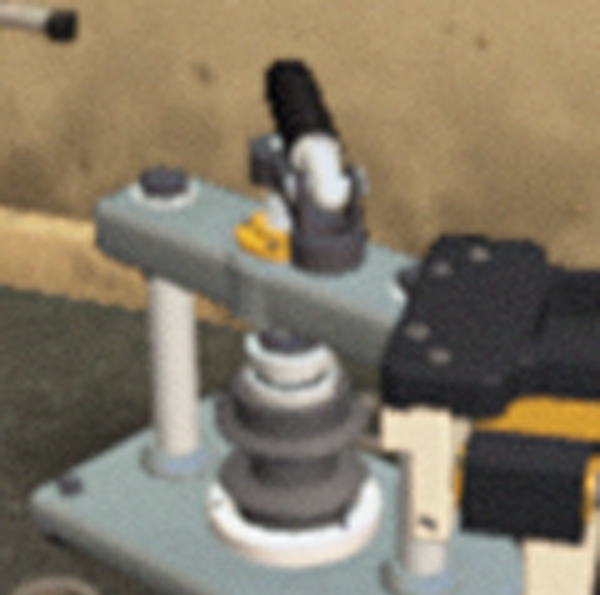

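Create h.py:
```python
import numpy as np,json
C={"scene":(403.58723266,273.17686319,212.16990164,[-0.10360045,-0.76439594,0.55258679],[[0.61308421,0.38412558,-0.69034432],[-0.78980164,0.27758615,-0.54695456],[-0.01846922,0.88056429,0.4735667]]),
"top":(466.86224048,286.57244597,206.42786214,[0.36795632,-0.31136603,0.98452562],[[-0.00636073,0.98432193,-0.17626651],[-0.99997868,-0.00600072,0.00257538],[0.00147727,0.17627913,0.98433911]])}
def ray(c,u,v):
    f,cx,cy,e,R=C[c];d=np.array(R)@[(u-cx)/f,-(v-cy)/f,-1];return np.array(e),d/np.linalg.norm(d)
def atz(c,u,v,z):
    e,d=ray(c,u,v);return e+d*(z-e[2])/d[2]
def tri(p,q):
    e1,d1=ray("top",*p);e2,d2=ray("scene",*q)
    t=np.linalg.lstsq(np.c_[d1,-d2],e2-e1,rcond=None)[0];a=e1+t[0]*d1;b=e2+t[1]*d2
    return (a+b)/2,np.linalg.norm(a-b)
def proj(c,P):
    f,cx,cy,e,R=C[c];p=np.array(R).T@(np.array(P)-e);return [cx-f*p[0]/p[2],cy+f*p[1]/p[2]]
```

Run:
```python
from h import *
np.set_printoptions(precision=4,suppress=True)
T=lambda u,v:(195+u/5,170+v/5)
S=lambda u,v:(215+u/5,145+v/5)
a=atz("top",*T(97,125),.18);b=atz("top",*T(537,157),.18);m=(a+b)/2;print(a,b,m,np.linalg.norm(a-b))
print("nut tri",tri(T(97,125),S(165,182)))
print("free end",tri(T(322,112),S(287,78)))
print("junction",tri(T(458,235),S(315,140)))
print("fork",tri(T(512,285),S(335,195)))
for z in(.21,.228,.25,.27):print(z,atz("top",*T(322,112),z),atz("top",*T(458,235),z),atz("top",*T(510,292),z))
print([proj("scene",m+[0,0,z-.18]) for z in(.21,.228)],S(290,100))
```

```text
[ 0.5332 -0.1867  0.18  ] [ 0.5208 -0.3413  0.18  ] [ 0.527 -0.264  0.18 ] 0.15506184443275384
nut tri (array([ 0.5348, -0.1857,  0.1728]), np.float64(0.0003329882246079364))
free end (array([ 0.5231, -0.2692,  0.2463]), np.float64(0.0008977339588543518))
junction (array([ 0.4836, -0.3133,  0.2423]), np.float64(0.0001406247846064766))
fork (array([ 0.47  , -0.3318,  0.2281]), np.float64(0.0024935154676803415))
0.21 [ 0.5311 -0.2675  0.21  ] [ 0.4886 -0.3133  0.21  ] [ 0.4692 -0.3306  0.21  ]
0.228 [ 0.5273 -0.2685  0.228 ] [ 0.4858 -0.3133  0.228 ] [ 0.4669 -0.3301  0.228 ]
0.25 [ 0.5227 -0.2698  0.25  ] [ 0.4824 -0.3132  0.25  ] [ 0.464  -0.3296  0.25  ]
0.27 [ 0.5184 -0.2709  0.27  ] [ 0.4793 -0.3132  0.27  ] [ 0.4614 -0.3291  0.27  ]
[[np.float64(272.1289464340065), np.float64(175.36035494222244)], [np.float64(271.96307558019055), np.float64(167.58201530462912)]] (273.0, 165.0)
```

Top view: nuts at (214,195) and (302,201), fork at about (297,229), handle folded flat. Screw axis is about (0.527,-0.264), arm heading about -132°, pin z about 0.23. I'll approach above the grip with the hand square to the arm.

Units first: shifts go in shares of 50 mm and turns go in shares of pi rad. So 0.044 m is 0.88, -0.024 m is -0.48, -0.143 rad / 3.1416 = -0.0455.

Call:
hand_motion(increments=[{"rotvec":[0,0,-0.0455],"xyz":[0,0,-0.48],"finger_gap":1},{"rotvec":[0,0,-0.0455],"xyz":[0,0,-0.48],"finger_gap":1},{"rotvec":[0,0,-0.0455],"xyz":[0,0,-0.44],"finger_gap":1},{"xyz":[0.88,-0.1,0],"finger_gap":1},{"xyz":[0.88,-0.1,0],"finger_gap":1},{"xyz":[0.88,-0.1,0],"finger_gap":1},{"xyz":[0.88,-0.1,0],"finger_gap":1},{"xyz":[0.88,-0.1,0],"finger_gap":1},{"xyz":[0.88,-0.1,0],"finger_gap":1},{"xyz":[0.88,-0.1,0],"finger_gap":1},{"xyz":[0.88,-0.1,0],"finger_gap":1},{"xyz":[0.88,-0.1,0],"finger_gap":1}])

```text
clock: 1.3
eef_pos: [0.5014, -0.2918, 0.3025]
eef_rot: [[0.667, 0.745, -0.0], [0.745, -0.667, 0.0], [-0.0, -0.0, -1.0]]
contact_force: [0.2, -0.6, -0.6]
finger_gap: 0.998
grasp_force: 0.0
```

Run:
```python
from rig import *
import cv2,numpy as np
np.set_printoptions(precision=4,suppress=True)
s=state();print(s["eef_pos"],s["eef_rot"],s["contact_force"],s["moment"])
a=read_camera("scene")["image"][:,:,::-1][100:220,205:345];b=read_camera("top")["image"][:,:,::-1][170:260,195:330]
a=cv2.resize(a,None,fx=4,fy=4,interpolation=2);b=cv2.resize(b,None,fx=2,fy=2,interpolation=2)
c=np.zeros((480,560+270,3),np.uint8)[:,:800];c[:,:560]=a;c[:180,560:800]=b[:,:240];cv2.imwrite("pics/p2.png",c)
```

```text
[ 0.5014 -0.2918  0.3025] [[ 0.6669  0.7451 -0.0002]
 [ 0.7451 -0.6669  0.0001]
 [-0.     -0.0002 -1.    ]] [ 0.1966 -0.5985 -0.639 ] [-0.0415 -0.0499 -0.0087]
```

View pics/p2.png

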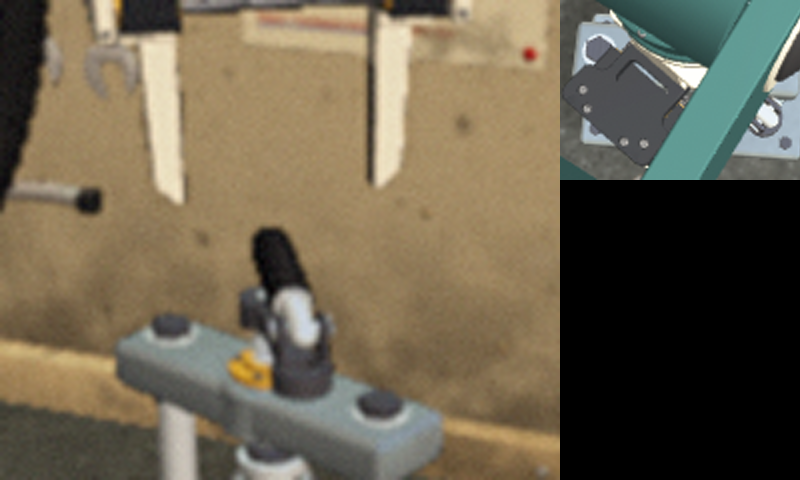

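Run:
```python
from h import *
np.set_printoptions(precision=4,suppress=True)
print(tri((214.4,195),(205+172/4,100+325/4)),tri((302.4,201.4),(205+382/4,100+402/4)))
ax=np.array([.527,-.264]);
for az in(-130,-132,-134):
  u=np.array([np.cos(np.radians(az)),np.sin(np.radians(az))])
  for zp in(.226,.232,.238):
    P=lambda r,z:np.r_[ax+r*u,z]
    o=[]
    for r,z in((90,0),(4,12),(4,0),(68,12)):
        q=P(r/1e3,zp+z/1e3);t=proj("top",q);s=proj("scene",q)
        o+=[np.array([(t[0]-195)*5,(t[1]-170)*5]).round(),np.array([(s[0]-205)*4,(s[1]-100)*4]).round()]
    print(az,zp,*o)
```

```text
(array([ 0.5347, -0.1858,  0.1732]), np.float64(0.00036102714207553757)) (array([ 0.5221, -0.3417,  0.174 ]), np.float64(0.0005165259235343542))
-130 0.226 [518. 286.] [306. 341.] [316. 114.] [269. 255.] [318. 122.] [269. 277.] [467. 238.] [296. 302.]
-130 0.232 [519. 283.] [306. 330.] [315. 110.] [269. 245.] [317. 118.] [269. 266.] [467. 235.] [296. 290.]
-130 0.238 [519. 281.] [306. 319.] [314. 107.] [269. 234.] [316. 114.] [269. 255.] [467. 232.] [296. 279.]
-132 0.226 [512. 293.] [300. 342.] [315. 115.] [269. 255.] [318. 122.] [269. 277.] [462. 243.] [291. 302.]
-132 0.232 [513. 291.] [300. 331.] [314. 111.] [269. 245.] [317. 118.] [269. 266.] [462. 241.] [291. 291.]
-132 0.238 [513. 288.] [300. 319.] [313. 107.] [268. 234.] [315. 115.] [269. 255.] [462. 238.] [291. 279.]
-134 0.226 [506. 300.] [294. 343.] [315. 115.] [269. 256.] [317. 122.] [269. 277.] [457. 249.] [287. 302.]
-134 0.232 [506. 298.] [294. 331.] [314. 111.] [268. 245.] [316. 119.] [269. 266.] [457. 246.] [286. 291.]
-134 0.238 [506. 295.] [293. 320.] [313. 107.] [268. 234.] [315. 115.] [269. 256.] [457. 243.] [286. 280.]
```

Handle looks flat, its free end at crop pixel (270,232) and the fork at (300,330), so pin z is about 0.235. I'll descend over mid-grip and close.

Scaled: 0.023 m is 0.46, 0.002 m is 0.04.

Call:
hand_motion(increments=[{"xyz":[0.04,0,0.46],"finger_gap":1},{"xyz":[0,0,0.46],"finger_gap":1},{"xyz":[0,0,0.46],"finger_gap":1},{"finger_gap":1},{"finger_gap":0},{"finger_gap":0},{"finger_gap":0},{"finger_gap":0},{"finger_gap":0},{"finger_gap":0}])

```text
clock: 2.4
eef_pos: [0.5021, -0.292, 0.2338]
eef_rot: [[0.667, 0.745, 0.0], [0.745, -0.667, -0.0], [0.0, 0.0, -1.0]]
contact_force: [0.2, 1.1, -1.1]
finger_gap: 0.532
grasp_force: 0.0
```

Call:
hand_motion(increments=[{"finger_gap":0},{"finger_gap":0},{"finger_gap":0},{"finger_gap":0},{"finger_gap":0},{"finger_gap":0}])

```text
clock: 3.0
eef_pos: [0.5021, -0.292, 0.2337]
eef_rot: [[0.667, 0.745, 0.0], [0.745, -0.667, -0.0], [0.0, 0.0, -1.0]]
contact_force: [2.2, -1.2, -1.1]
finger_gap: 0.249
grasp_force: 30.0
```

Scaled: -0.0092 m is -0.184, -0.0089 m is -0.178.

Call:
hand_motion(increments=[{"xyz":[-0.016,0,-0.184],"finger_gap":0},{"xyz":[-0.048,0,-0.178],"finger_gap":0},{"xyz":[-0.078,0,-0.168],"finger_gap":0},{"xyz":[-0.106,0,-0.152],"finger_gap":0},{"finger_gap":0}])

```text
clock: 3.5
eef_pos: [0.4934, -0.3019, 0.269]
eef_rot: [[0.667, 0.745, 0.001], [0.745, -0.667, -0.001], [-0.0, 0.001, -1.0]]
contact_force: [-1.5, -4.2, -3.8]
finger_gap: 0.249
grasp_force: 30.0
```

Scaled: -0.0092 m is -0.184, -0.0089 m is -0.178.

Call:
hand_motion(increments=[{"xyz":[-0.13,0,-0.13],"finger_gap":0},{"xyz":[-0.152,0,-0.106],"finger_gap":0},{"xyz":[-0.168,0,-0.078],"finger_gap":0},{"xyz":[-0.178,0,-0.048],"finger_gap":0},{"xyz":[-0.184,0,-0.016],"finger_gap":0},{"finger_gap":0}])

```text
clock: 4.1
eef_pos: [0.4663, -0.3322, 0.288]
eef_rot: [[0.667, 0.745, 0.002], [0.745, -0.667, -0.001], [0.001, 0.002, -1.0]]
contact_force: [2.5, 0.5, 1.5]
finger_gap: 0.238
grasp_force: 30.0
```

Run:
```python
from rig import *
import cv2,numpy as np
a=read_camera("scene")["image"][:,:,::-1][100:220,205:345];b=read_camera("top")["image"][:,:,::-1][170:260,195:330]
a=cv2.resize(a,None,fx=4,fy=4,interpolation=2)
cv2.imwrite("pics/p3.png",a)
```

```text
(no output)
```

View pics/p3.png

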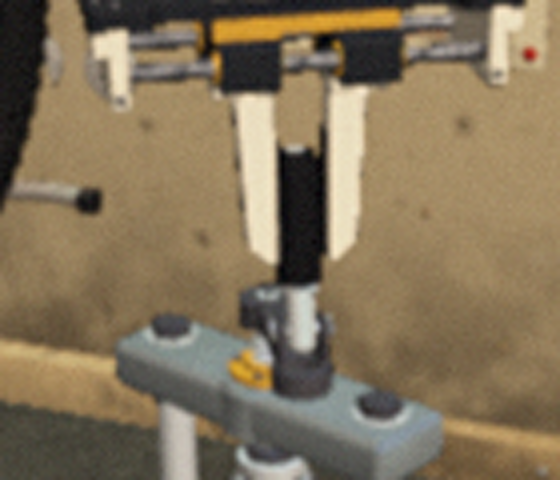

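Grip is upright between the fingers (grip crop (300,215), stem (300,310)). Next I press outward to the stop.

Call:
hand_motion(increments=[{"xyz":[-0.03,0,0],"finger_gap":0},{"xyz":[-0.02,0,0],"finger_gap":0},{"finger_gap":0}])

```text
clock: 4.5
eef_pos: [0.4655, -0.333, 0.2874]
eef_rot: [[0.666, 0.746, 0.002], [0.746, -0.666, -0.0], [0.001, 0.001, -1.0]]
contact_force: [5.3, 3.2, 4.6]
finger_gap: 0.242
grasp_force: 30.0
```

Scaled: 0.004 m is 0.08.

Call:
hand_motion(increments=[{"xyz":[0,0,0.08],"finger_gap":0},{"xyz":[0,0,0.08],"finger_gap":0},{"xyz":[0,0,0.08],"finger_gap":0},{"finger_gap":0}])

```text
clock: 4.9
eef_pos: [0.4647, -0.3338, 0.2745]
eef_rot: [[0.667, 0.745, -0.001], [0.745, -0.667, -0.001], [-0.001, 0.0, -1.0]]
contact_force: [-0.8, -4.9, 4.4]
finger_gap: 0.24
grasp_force: 30.1
```

Scaled: 0.002 m is 0.04, 0.001 m is 0.02.

Call:
hand_motion(increments=[{"xyz":[0.04,0,0.04],"finger_gap":0},{"xyz":[0,0,0.04],"finger_gap":0},{"xyz":[0,0,0.02],"finger_gap":0},{"finger_gap":0}])

```text
clock: 5.3
eef_pos: [0.4659, -0.3335, 0.2735]
eef_rot: [[0.668, 0.744, 0.002], [0.744, -0.668, -0.006], [-0.003, 0.006, -1.0]]
contact_force: [-9.9, -9.3, 28.1]
finger_gap: 0.241
grasp_force: 30.3
```

Scaled: -0.004 m is -0.08, -0.0015 m is -0.03.

Call:
hand_motion(increments=[{"xyz":[-0.03,0,-0.08],"finger_gap":0},{"finger_gap":0}])

```text
clock: 5.5
eef_pos: [0.4649, -0.3338, 0.2746]
eef_rot: [[0.667, 0.745, -0.0], [0.745, -0.667, -0.002], [-0.002, 0.001, -1.0]]
contact_force: [-4.5, -6.5, 13.5]
finger_gap: 0.24
grasp_force: 30.3
```

Run:
```python
from rig import *
import cv2,numpy as np
a=read_camera("scene")["image"][:,:,::-1][100:220,205:345]
cv2.imwrite("pics/p4.png",cv2.resize(a,None,fx=4,fy=4,interpolation=2))
```

```text
(no output)
```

View pics/p4.png

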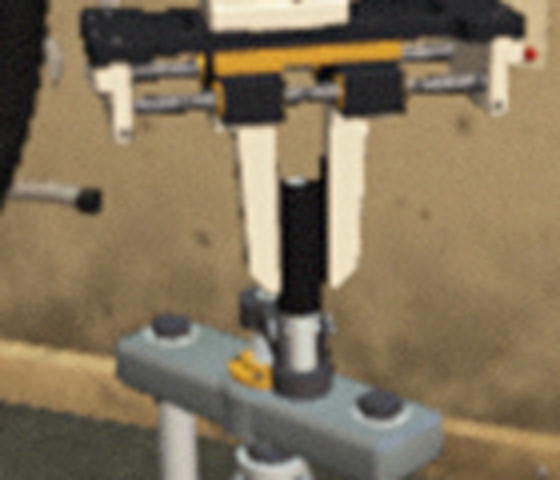

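Handle locked home: grip bottom moved from crop row 283 to 308. Now cranking.

Scaled: -0.0156 m is -0.312, -0.0152 m is -0.304.

Call:
hand_motion(increments=[{"xyz":[0,0,-0.016],"finger_gap":0},{"xyz":[0.028,-0.312,0.004],"finger_gap":0},{"xyz":[0.082,-0.304,0.004],"finger_gap":0},{"xyz":[0.132,-0.284,0.004],"finger_gap":0},{"xyz":[0.18,-0.258,0.004],"finger_gap":0}])

```text
clock: 6.05
eef_pos: [0.4352, -0.2787, 0.2738]
eef_rot: [[0.668, 0.744, -0.001], [0.744, -0.668, -0.001], [-0.002, -0.0, -1.0]]
contact_force: [-4.2, -5.3, 6.5]
finger_gap: 0.236
grasp_force: 30.4
```

Scaled: 0.0156 m is 0.312, 0.0152 m is 0.304.

Call:
hand_motion(increments=[{"xyz":[0.222,-0.222,0.004],"finger_gap":0},{"xyz":[0.258,-0.18,0.004],"finger_gap":0},{"xyz":[0.284,-0.132,0.004],"finger_gap":0},{"xyz":[0.304,-0.082,0.004],"finger_gap":0},{"xyz":[0.312,-0.028,0.004],"finger_gap":0}])

```text
clock: 6.55
eef_pos: [0.4579, -0.2053, 0.2721]
eef_rot: [[0.667, 0.745, -0.002], [0.745, -0.667, -0.0], [-0.001, -0.001, -1.0]]
contact_force: [-0.7, -3.3, -0.1]
finger_gap: 0.019
grasp_force: 1.6
```

Run:
```python
from rig import *
import cv2,numpy as np
a=read_camera("scene")["image"][:,:,::-1][100:220,205:345];b=read_camera("top")["image"][:,:,::-1][160:260,195:330]
cv2.imwrite("pics/p5.png",np.hstack([cv2.resize(a,(490,420),interpolation=2),cv2.resize(b,(310,420),interpolation=2)]))
```

```text
(no output)
```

View pics/p5.png

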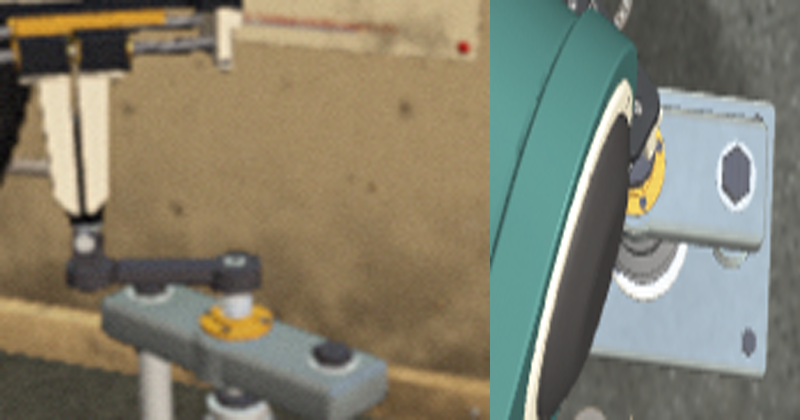

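Run:
```python
from h import *
np.set_printoptions(precision=4,suppress=True)
S=lambda u,v:(205+u/3.5,100+v/3.5)
ax=np.array([.527,-.264])
for az in(140,130,120,110,100,90):
  u=np.array([np.cos(np.radians(az)),np.sin(np.radians(az))])
  o=[]
  for r,z in((.09,.207),(.09,.213),(0,.213)):
    s=proj("scene",np.r_[ax+r*u,z]);o+=[(s[0]-205)*3.5,(s[1]-100)*3.5]
  print(az,np.array(o).round(),ax+.09*u)
from rig import *
s=state();print(s["eef_pos"],s["finger_gap"],s["contact_force"])
```

```text
140 [ 90. 283.  89. 274. 235. 259.] [ 0.4581 -0.2061]
130 [ 89. 273.  88. 264. 235. 259.] [ 0.4691 -0.1951]
120 [ 93. 263.  92. 254. 235. 259.] [ 0.482  -0.1861]
110 [100. 253. 100. 245. 235. 259.] [ 0.4962 -0.1794]
100 [112. 245. 111. 236. 235. 259.] [ 0.5114 -0.1754]
90 [126. 237. 126. 228. 235. 259.] [ 0.527 -0.174]
[ 0.4586 -0.2047  0.272 ] 0.0025617263961078777 [ 0.2466 -0.219   0.51  ]
```

Run:
```python
from rig import *
s=state();print(s["joint_positions"],s["clock"])
```

```text
[-4.70619388e-01 -2.71602641e-01  1.74409621e+00 -5.89164324e-06
  1.67053471e+00  2.57812646e-01] 6.65
```

Scaled: -0.04 m is -0.8, -0.004 m is -0.08, -0.138 rad / 3.1416 = -0.0439.

Call:
hand_motion(increments=[{"xyz":[-0.08,0,-0.8],"finger_gap":0},{"xyz":[0,0,-0.8],"finger_gap":0},{"rotvec":[0,0,-0.0439],"finger_gap":1},{"rotvec":[0,0,-0.0439],"finger_gap":1},{"rotvec":[0,0,-0.0439],"finger_gap":1},{"rotvec":[0,0,-0.0439],"finger_gap":1},{"rotvec":[0,0,-0.0439],"finger_gap":1},{"rotvec":[0,0,-0.0439],"finger_gap":1},{"rotvec":[0,0,-0.0439],"finger_gap":1},{"rotvec":[0,0,-0.0439],"finger_gap":1},{"rotvec":[0,0,-0.0439],"finger_gap":1},{"rotvec":[0,0,-0.0439],"finger_gap":1}])

```text
clock: 7.85
eef_pos: [0.4552, -0.2092, 0.3521]
eef_rot: [[-0.61, 0.793, -0.001], [0.793, 0.61, 0.0], [0.001, -0.001, -1.0]]
contact_force: [0.0, 0.5, -0.0]
finger_gap: 0.816
grasp_force: 0.0
```

Run:
```python
from rig import *
import cv2,numpy as np
a=read_camera("scene")["image"][:,:,::-1][100:220,185:325];b=read_camera("top")["image"][:,:,::-1][160:260,195:330]
cv2.imwrite("pics/p6.png",np.hstack([cv2.resize(a,(490,420),interpolation=2),cv2.resize(b,(310,230),interpolation=2,dst=None) if 0 else cv2.copyMakeBorder(cv2.resize(b,(310,230)),0,190,0,0,0)]))
```

```text
(no output)
```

View pics/p6.png

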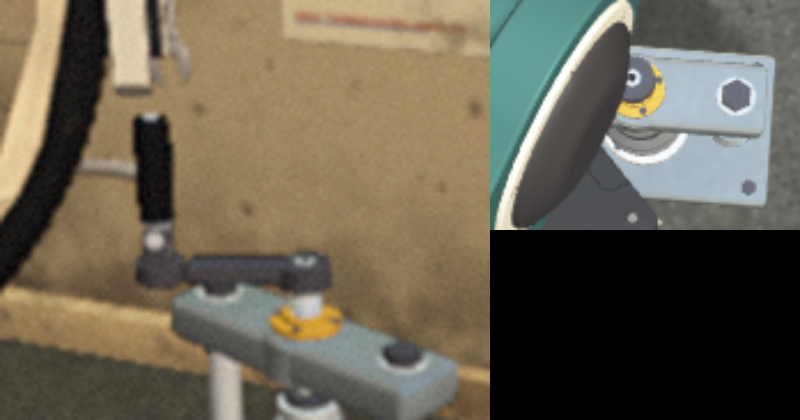

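Run:
```python
from h import *
from scipy.optimize import least_squares
np.set_printoptions(precision=4,suppress=True)
S=lambda u,v:(185+u/3.5,100+v/3.5)
h,e=tri((256.4,193.5),S(304,260));print("hub",h,e)
print("topface ax",atz("top",256.4,193.5,.215))
for ax in([.527,-.264],[.529,-.264],h[:2]):
  def f(p):
    u=np.array([np.cos(p[0]),np.sin(p[0])]);o=[]
    for r,z,(a,b) in((.0926,p[1]+.032,S(149.5,119)),(.0903,p[1]-.032,S(157,217))):
      s=proj("scene",np.r_[np.array(ax)+r*u,z]);o+=[s[0]-a,s[1]-b]
    return o
  r=least_squares(f,[2.2,.27]);az,z=r.x;print(ax,np.degrees(az),z,np.array(ax)+.0914*np.array([np.cos(az),np.sin(az)]),r.fun)
```

```text
hub [ 0.5287 -0.2623  0.2115] 0.0005463251604861856
topface ax [ 0.5282 -0.2627  0.215 ]
[0.527, -0.264] 119.77619717632793 0.2684133629852494 [ 0.4816 -0.1847] [-0.4421 -0.4313  0.6004  0.4542]
[0.529, -0.264] 123.4712753254663 0.26989228064701903 [ 0.4786 -0.1878] [-0.4238 -0.4955  0.6486  0.5185]
[ 0.5287 -0.2623] 119.82468757637449 0.26762202031735877 [ 0.4832 -0.183 ] [-0.4432 -0.3919  0.5908  0.4126]
```

Scaled: 0.028 m is 0.56, 0.026 m is 0.52, 0.1 rad / 3.1416 = 0.0318.

Call:
hand_motion(increments=[{"rotvec":[0,0,0.0318],"finger_gap":1},{"xyz":[0.07,0.34,0],"finger_gap":1},{"xyz":[0.07,0.34,0],"finger_gap":1},{"finger_gap":1},{"xyz":[0,0,0.56],"finger_gap":1},{"xyz":[0,0,0.56],"finger_gap":1},{"xyz":[0,0,0.52],"finger_gap":1},{"finger_gap":0},{"finger_gap":0},{"finger_gap":0},{"finger_gap":0},{"finger_gap":0}])

```text
clock: 9.15
eef_pos: [0.4811, -0.1851, 0.2716]
eef_rot: [[-0.522, 0.853, 0.001], [0.853, 0.522, -0.0], [-0.001, 0.001, -1.0]]
contact_force: [0.7, -0.4, 0.2]
finger_gap: 0.619
grasp_force: 0.0
```

Call:
hand_motion(increments=[{"finger_gap":0},{"finger_gap":0},{"finger_gap":0},{"finger_gap":0},{"finger_gap":0},{"finger_gap":0}])

```text
clock: 9.75
eef_pos: [0.4809, -0.185, 0.2707]
eef_rot: [[-0.523, 0.853, -0.0], [0.853, 0.523, -0.0], [0.0, -0.0, -1.0]]
contact_force: [-2.3, 0.0, 1.2]
finger_gap: 0.257
grasp_force: 30.0
```

Run:
```python
from rig import *
s=state();print(s["joint_positions"],s["contact_force"],s["moment"])
```

```text
[-4.16733142e-01 -2.42624120e-01  1.72260810e+00 -8.48219369e-05
  1.66170916e+00 -9.66692532e-01] [-2.33256245  0.04262564  1.23839451] [-0.12911982  0.31363442 -0.02450158]
```

Scaled: 0.0128 m is 0.256, -0.0009 m is -0.018, 0.14 rad / 3.1416 = 0.0446.

Call:
hand_motion(increments=[{"rotvec":[0,0,0.0446],"xyz":[-0.018,0.256,0.004],"finger_gap":0},{"rotvec":[0,0,0.0446],"xyz":[-0.018,0.256,0.004],"finger_gap":0},{"rotvec":[0,0,0.0446],"xyz":[-0.018,0.256,0.002],"finger_gap":0}])

```text
clock: 10.05
eef_pos: [0.5173, -0.1723, 0.27]
eef_rot: [[-0.124, 0.992, -0.0], [0.992, 0.124, -0.001], [-0.001, -0.0, -1.0]]
contact_force: [-3.2, -5.1, -1.4]
finger_gap: 0.25
grasp_force: 30.0
```

Create c.py:
```python
from rig import *
import numpy as np
np.set_printoptions(precision=4,suppress=True)
s=state();d=np.array(s["eef_pos"][:2])-[.5283,-.2632];R=s["eef_rot"];F=np.array(s["contact_force"])
az=np.arctan2(d[1],d[0]);t=np.array([np.sin(az),-np.cos(az)]);u=d/np.hypot(*d)
print("az",np.degrees(az),"r",np.hypot(*d),"yaw",np.degrees(np.arctan2(R[1][0],R[0][0])),"resist",-F[:2]@t,"radial",F[:2]@u,"Fz",F[2],"z",s["eef_pos"][2],"j6",s["joint_positions"][5],"gap",s["finger_gap"],s["clock"])
```

```bash
python3 c.py
```

```text
az 96.92611413016111 r 0.09159518062437975 yaw 97.10379182320169 resist 3.7556207708359683 radial -4.652127168396846 Fz -1.4248026829443 z 0.27004482928763707 j6 -0.49197112587135106 gap 0.2502333509840132 10.05
```

Scaled: 0.0128 m is 0.256, 0.0127 m is 0.254, 0.14 rad / 3.1416 = 0.0446.

Call:
hand_motion(increments=[{"rotvec":[0,0,0.0446],"xyz":[-0.028,0.256,0.008],"finger_gap":0},{"rotvec":[0,0,0.0446],"xyz":[-0.024,0.254,0.008],"finger_gap":0},{"rotvec":[0,0,0.0446],"xyz":[-0.018,0.254,0.004],"finger_gap":0},{"rotvec":[0,0,0.0446],"xyz":[-0.018,0.254,0.004],"finger_gap":0},{"rotvec":[0,0,0.0446],"xyz":[-0.018,0.254,0.004],"finger_gap":0}])

```text
clock: 10.55
eef_pos: [0.5785, -0.1867, 0.269]
eef_rot: [[0.544, 0.839, -0.0], [0.839, -0.544, -0.0], [-0.0, -0.0, -1.0]]
contact_force: [-5.2, -1.0, 4.1]
finger_gap: 0.257
grasp_force: 30.0
```

```bash
python3 c.py
```

```text
az 56.69879137756306 r 0.09150845356016149 yaw 57.02726738394261 resist 3.796121194032023 radial -3.739632608613452 Fz 4.1217884478910065 z 0.26900418196127557 j6 0.2213569143369873 gap 0.25661929812433953 10.55
```

Scaled: 0.0127 m is 0.254, -0.0012 m is -0.024, 0.14 rad / 3.1416 = 0.0446.

Call:
hand_motion(increments=[{"rotvec":[0,0,0.0446],"xyz":[-0.024,0.254,0.002],"finger_gap":0},{"rotvec":[0,0,0.0446],"xyz":[-0.022,0.254,0.002],"finger_gap":0},{"rotvec":[0,0,0.0446],"xyz":[-0.018,0.254,0.004],"finger_gap":0},{"rotvec":[0,0,0.0446],"xyz":[-0.018,0.254,0.004],"finger_gap":0},{"rotvec":[0,0,0.0446],"xyz":[-0.018,0.254,0.004],"finger_gap":0}])

```text
clock: 11.05
eef_pos: [0.616, -0.2368, 0.2682]
eef_rot: [[0.957, 0.291, 0.0], [0.291, -0.957, 0.001], [0.0, -0.001, -1.0]]
contact_force: [-2.9, 3.4, 3.1]
finger_gap: 0.252
grasp_force: 30.0
```

```bash
python3 c.py
```

```text
az 16.76712340158545 r 0.09161131675645717 yaw 16.93407624011045 resist 4.077690009551841 radial -1.8206684989899178 Fz 3.058862125845368 z 0.2681703072661319 j6 0.8693734633178699 gap 0.25151352937614524 11.05
```

Scaled: 0.0127 m is 0.254, -0.0009 m is -0.018, 0.14 rad / 3.1416 = 0.0446.

Call:
hand_motion(increments=[{"rotvec":[0,0,0.0446],"xyz":[-0.018,0.254,0.004],"finger_gap":0},{"rotvec":[0,0,0.0446],"xyz":[-0.018,0.254,0.002],"finger_gap":0},{"rotvec":[0,0,0.0446],"xyz":[-0.018,0.254,0.004],"finger_gap":0},{"rotvec":[0,0,0.0446],"xyz":[-0.018,0.254,0.004],"finger_gap":0}])

```text
clock: 11.45
eef_pos: [0.617, -0.2871, 0.2675]
eef_rot: [[0.965, -0.261, 0.001], [-0.261, -0.965, 0.001], [0.001, -0.001, -1.0]]
contact_force: [0.7, 3.7, 3.3]
finger_gap: 0.253
grasp_force: 30.0
```

```bash
python3 c.py
```

```text
az -15.084930942845023 r 0.09191066278538833 yaw -15.147303309790423 resist 3.741438802524534 radial -0.28164770708877807 Fz 3.3494096445180856 z 0.2675055109932294 j6 1.3617787689733565 gap 0.25334613947545565 11.45
```

Scaled: 0.0127 m is 0.254, -0.0009 m is -0.018, 0.14 rad / 3.1416 = 0.0446.

Call:
hand_motion(increments=[{"rotvec":[0,0,0.0446],"xyz":[-0.018,0.254,0.004],"finger_gap":0},{"rotvec":[0,0,0.0446],"xyz":[-0.018,0.254,0.002],"finger_gap":0},{"rotvec":[0,0,0.0446],"xyz":[-0.018,0.254,0.004],"finger_gap":0}])

```text
clock: 11.75
eef_pos: [0.6, -0.3209, 0.2671]
eef_rot: [[0.775, -0.632, 0.002], [-0.632, -0.775, 0.001], [0.001, -0.002, -1.0]]
contact_force: [3.8, 3.4, 2.3]
finger_gap: 0.251
grasp_force: 30.0
```

```bash
python3 c.py
```

```text
az -38.82884425754007 r 0.09206112178659491 yaw -39.21052004123632 resist 5.03747522331937 radial 0.7883728603297842 Fz 2.2519232126536366 z 0.26707970318444213 j6 1.725953345594211 gap 0.25136133845843056 11.75
```

Scaled: 0.0127 m is 0.254, -0.0009 m is -0.018, 0.14 rad / 3.1416 = 0.0446.

Call:
hand_motion(increments=[{"rotvec":[0,0,0.0446],"xyz":[-0.018,0.254,0.004],"finger_gap":0},{"rotvec":[0,0,0.0446],"xyz":[-0.018,0.254,0.002],"finger_gap":0},{"rotvec":[0,0,0.0446],"xyz":[-0.018,0.254,0.004],"finger_gap":0}])

```text
clock: 12.05
eef_pos: [0.5705, -0.3451, 0.2666]
eef_rot: [[0.45, -0.893, 0.003], [-0.893, -0.45, -0.0], [0.001, -0.002, -1.0]]
contact_force: [6.4, -0.4, 1.2]
finger_gap: 0.255
grasp_force: 30.0
```

```bash
python3 c.py
```

```text
az -62.70721387672836 r 0.09213764925973719 yaw -63.28598018800671 resist 5.550621658073067 radial 3.3071687963371295 Fz 1.240568620962433 z 0.26664153137146795 j6 2.0926707405502136 gap 0.2552224549220332 12.05
```

Scaled: -0.0005 m is -0.01, -0.149 rad / 3.1416 = -0.0474.

Call:
hand_motion(increments=[{"rotvec":[0,0,-0.0474],"xyz":[-0.01,0,0],"finger_gap":0},{"rotvec":[0,0,-0.0474],"finger_gap":0},{"rotvec":[0,0,-0.0474],"finger_gap":0},{"rotvec":[0,0,-0.0474],"finger_gap":0},{"rotvec":[0,0,-0.0474],"finger_gap":0},{"rotvec":[0,0,-0.0474],"finger_gap":0},{"rotvec":[0,0,-0.0474],"finger_gap":0},{"rotvec":[0,0,-0.0474],"finger_gap":0},{"rotvec":[0,0,-0.0474],"finger_gap":0},{"rotvec":[0,0,-0.0474],"finger_gap":0}])

```text
clock: 13.05
eef_pos: [0.5702, -0.3442, 0.2665]
eef_rot: [[0.922, 0.387, 0.001], [0.387, -0.922, 0.0], [0.001, 0.0, -1.0]]
contact_force: [1.7, 2.3, 2.3]
finger_gap: 0.255
grasp_force: 30.0
```

```bash
python3 c.py
```

```text
az -62.663086804777556 r 0.09120612490125507 yaw 22.76009879143601 resist 2.6077984752460965 radial -1.2722989945642738 Fz 2.2866241272130328 z 0.2664763102903933 j6 0.5918624640886273 gap 0.2546054080971742 13.05
```

Scaled: -0.149 rad / 3.1416 = -0.0474.

Call:
hand_motion(increments=[{"rotvec":[0,0,-0.0474],"finger_gap":0},{"rotvec":[0,0,-0.0474],"finger_gap":0},{"rotvec":[0,0,-0.0474],"finger_gap":0},{"rotvec":[0,0,-0.0474],"finger_gap":0},{"rotvec":[0,0,-0.0474],"finger_gap":0},{"rotvec":[0,0,-0.0474],"finger_gap":0},{"rotvec":[0,0,-0.0474],"finger_gap":0},{"rotvec":[0,0,-0.0474],"finger_gap":0},{"rotvec":[0,0,-0.0474],"finger_gap":0},{"rotvec":[0,0,-0.0474],"finger_gap":0},{"rotvec":[0,0,-0.0474],"finger_gap":0}])

```text
clock: 14.15
eef_pos: [0.5695, -0.3436, 0.266]
eef_rot: [[-0.449, 0.894, -0.001], [0.894, 0.449, 0.002], [0.002, -0.0, -1.0]]
contact_force: [-5.4, 6.8, 2.9]
finger_gap: 0.257
grasp_force: 30.0
```

```bash
python3 c.py
```

```text
az -62.85918822387634 r 0.09032851764036634 yaw 116.6783358557633 resist -1.7269618550454138 radial -8.484996947362594 Fz 2.858027286487952 z 0.2660257567601738 j6 -1.0471654029378095 gap 0.25679018389089325 14.15
```

Units first: shifts go in shares of 50 mm and turns go in shares of pi rad. So -0.0127 m is -0.254, -0.0125 m is -0.25, 0.14 rad / 3.1416 = 0.0446.

Call:
hand_motion(increments=[{"rotvec":[0,0,0.0446],"xyz":[0.032,-0.254,0.002],"finger_gap":0},{"rotvec":[0,0,0.0446],"xyz":[0.028,-0.25,0.002],"finger_gap":0},{"rotvec":[0,0,0.0446],"xyz":[0.018,-0.25,0.004],"finger_gap":0},{"rotvec":[0,0,0.0446],"xyz":[0.018,-0.25,0.002],"finger_gap":0}])

```text
clock: 14.55
eef_pos: [0.5206, -0.3522, 0.2658]
eef_rot: [[0.106, 0.994, 0.002], [0.994, -0.106, -0.0], [-0.0, 0.002, -1.0]]
contact_force: [5.5, -0.9, -0.9]
finger_gap: 0.255
grasp_force: 30.0
```

```bash
python3 c.py
```

```text
az -94.91493442181093 r 0.08931656955154248 yaw 83.90394908216128 resist 5.560891228084422 radial 0.4596661817941539 Fz -0.8924533318175665 z 0.26580180686060656 j6 -0.529288121206295 gap 0.2549208162132627 14.55
```

Scaled: -0.0125 m is -0.25, 0.0009 m is 0.018, 0.14 rad / 3.1416 = 0.0446.

Call:
hand_motion(increments=[{"rotvec":[0,0,0.0446],"xyz":[0.018,-0.25,0.004],"finger_gap":0},{"rotvec":[0,0,0.0446],"xyz":[0.018,-0.25,0.004],"finger_gap":0},{"rotvec":[0,0,0.0446],"xyz":[0.018,-0.25,0.004],"finger_gap":0},{"rotvec":[0,0,0.0446],"xyz":[0.018,-0.25,0.002],"finger_gap":0}])

```text
clock: 14.95
eef_pos: [0.4743, -0.3341, 0.2652]
eef_rot: [[0.619, 0.786, 0.001], [0.786, -0.619, -0.002], [-0.0, 0.002, -1.0]]
contact_force: [2.6, -5.2, -1.1]
finger_gap: 0.251
grasp_force: 30.0
```

```bash
python3 c.py
```

```text
az -127.29537881980984 r 0.08911536642569626 yaw 51.77215219680704 resist 5.225612081923753 radial 2.534497440345061 Fz -1.1284962070284756 z 0.26520025093018285 j6 0.009768440700225995 gap 0.25133747099228715 14.95
```

Scaled: -0.0125 m is -0.25, -0.0124 m is -0.248, 0.14 rad / 3.1416 = 0.0446.

Call:
hand_motion(increments=[{"rotvec":[0,0,0.0446],"xyz":[0.012,-0.248,0.01],"finger_gap":0},{"rotvec":[0,0,0.0446],"xyz":[0.012,-0.248,0.006],"finger_gap":0},{"rotvec":[0,0,0.0446],"xyz":[0.018,-0.248,0.004],"finger_gap":0},{"rotvec":[0,0,0.0446],"xyz":[0.018,-0.25,0.004],"finger_gap":0}])

```text
clock: 15.35
eef_pos: [0.4449, -0.2946, 0.2643]
eef_rot: [[0.942, 0.337, 0.001], [0.337, -0.942, -0.002], [0.0, 0.002, -1.0]]
contact_force: [0.3, -5.7, 2.4]
finger_gap: 0.256
grasp_force: 30.0
```

```bash
python3 c.py
```

```text
az -159.38451501772556 r 0.08911115509399457 yaw 19.671588741486794 resist 5.396452809450176 radial 1.7499739912363348 Fz 2.3816297107875495 z 0.2643099207923276 j6 0.5953048159331847 gap 0.25603895300868545 15.35
```

Scaled: -0.0125 m is -0.25, 0.0009 m is 0.018, 0.14 rad / 3.1416 = 0.0446.

Call:
hand_motion(increments=[{"rotvec":[0,0,0.0446],"xyz":[0.018,-0.25,0.004],"finger_gap":0},{"rotvec":[0,0,0.0446],"xyz":[0.018,-0.25,0.004],"finger_gap":0},{"rotvec":[0,0,0.0446],"xyz":[0.018,-0.25,0.004],"finger_gap":0}])

```text
clock: 15.65
eef_pos: [0.4397, -0.2574, 0.2637]
eef_rot: [[0.997, -0.077, 0.0], [-0.077, -0.997, -0.002], [0.001, 0.002, -1.0]]
contact_force: [-1.3, -5.4, 2.1]
finger_gap: 0.255
grasp_force: 30.0
```

```bash
python3 c.py
```

```text
az 176.23683657569242 r 0.08882182899391265 yaw -4.3949548071008175 resist 5.512395066521743 radial 0.9535792781001653 Fz 2.0999945788527623 z 0.26372319757808316 j6 1.0684913975984993 gap 0.2553974839486924 15.65
```

Scaled: -0.0124 m is -0.248, 0.0009 m is 0.018, 0.14 rad / 3.1416 = 0.0446.

Call:
hand_motion(increments=[{"rotvec":[0,0,0.0446],"xyz":[0.018,-0.248,0.004],"finger_gap":0},{"rotvec":[0,0,0.0446],"xyz":[0.018,-0.248,0.004],"finger_gap":0},{"rotvec":[0,0,0.0446],"xyz":[0.018,-0.248,0.004],"finger_gap":0}])

```text
clock: 15.95
eef_pos: [0.4501, -0.2215, 0.2631]
eef_rot: [[0.879, -0.476, 0.0], [-0.476, -0.879, -0.001], [0.001, 0.001, -1.0]]
contact_force: [-2.2, -4.1, 1.5]
finger_gap: 0.256
grasp_force: 30.0
```

```bash
python3 c.py
```

```text
az 151.9510103828219 r 0.08859115453243746 yaw -28.447142091576545 resist 4.638024488751812 radial -0.018284713524775897 Fz 1.4843581806741233 z 0.26308183632482546 j6 1.5596300388468531 gap 0.25599785174860956 15.95
```

Scaled: -0.0124 m is -0.248, 0.0009 m is 0.018, 0.14 rad / 3.1416 = 0.0446.

Call:
hand_motion(increments=[{"rotvec":[0,0,0.0446],"xyz":[0.018,-0.248,0.004],"finger_gap":0},{"rotvec":[0,0,0.0446],"xyz":[0.018,-0.248,0.004],"finger_gap":0}])

```text
clock: 16.15
eef_pos: [0.4649, -0.2014, 0.2627]
eef_rot: [[0.714, -0.701, 0.0], [-0.701, -0.714, -0.001], [0.001, 0.001, -1.0]]
contact_force: [-3.3, -4.1, 3.3]
finger_gap: 0.253
grasp_force: 30.0
```

```bash
python3 c.py
```

```text
az 135.73686459627135 r 0.0884885464963628 yaw -44.478428983787296 resist 5.26772395945437 radial -0.4589640934909056 Fz 3.277576765489115 z 0.2626752528684482 j6 1.8883646476092255 gap 0.25349234334790366 16.15
```

Scaled: -0.0124 m is -0.248, 0.0009 m is 0.018, 0.14 rad / 3.1416 = 0.0446.

Call:
hand_motion(increments=[{"rotvec":[0,0,0.0446],"xyz":[0.018,-0.248,0.004],"finger_gap":0},{"rotvec":[0,0,0.0446],"xyz":[0.018,-0.248,0.004],"finger_gap":0}])

```text
clock: 16.35
eef_pos: [0.4847, -0.1863, 0.2622]
eef_rot: [[0.492, -0.87, -0.0], [-0.87, -0.492, -0.001], [0.001, 0.001, -1.0]]
contact_force: [-4.3, -4.0, 3.0]
finger_gap: 0.25
grasp_force: 30.0
```

```bash
python3 c.py
```

```text
az 119.56288832717482 r 0.08840047736730859 yaw -60.51548028139011 resist 5.698006303250375 radial -1.3378336700137763 Fz 3.038504411240989 z 0.26222477225313845 j6 2.2113334345400877 gap 0.25000555017391185 16.35
```

Scaled: -0.0124 m is -0.248, 0.0009 m is 0.018, 0.14 rad / 3.1416 = 0.0446.

Call:
hand_motion(increments=[{"rotvec":[0,0,0.0446],"xyz":[0.018,-0.248,0.004],"finger_gap":0},{"rotvec":[0,0,0.0446],"xyz":[0.018,-0.248,0.004],"finger_gap":0}])

```text
clock: 16.55
eef_pos: [0.5078, -0.1772, 0.2618]
eef_rot: [[0.233, -0.973, -0.0], [-0.973, -0.233, -0.001], [0.001, 0.0, -1.0]]
contact_force: [-4.8, -4.9, 2.6]
finger_gap: 0.253
grasp_force: 30.0
```

```bash
python3 c.py
```

```text
az 103.39914496790631 r 0.08836636949643159 yaw -76.55531806812832 resist 5.777165222683963 radial -3.693467400460308 Fz 2.6030250829686055 z 0.26178189955938375 j6 2.5241397256706235 gap 0.2526809453110661 16.55
```

Scaled: -0.0124 m is -0.248, 0.0013 m is 0.026, 0.14 rad / 3.1416 = 0.0446.

Call:
hand_motion(increments=[{"rotvec":[0,0,0.0446],"xyz":[0.026,-0.248,0.004],"finger_gap":0},{"rotvec":[0,0,0.0446],"xyz":[0.022,-0.248,0.004],"finger_gap":0}])

```text
clock: 16.75
eef_pos: [0.5327, -0.1753, 0.2614]
eef_rot: [[-0.045, -0.999, -0.0], [-0.999, 0.045, -0.0], [0.0, 0.0, -1.0]]
contact_force: [-5.5, -2.3, 4.3]
finger_gap: 0.254
grasp_force: 30.0
```

```bash
python3 c.py
```

```text
az 87.1510185894223 r 0.08805748046985169 yaw -92.58192841967758 resist 5.418749992957245 radial -2.6042132010395194 Fz 4.2622455432830595 z 0.2614263431244753 j6 2.8234690722112616 gap 0.25448924629203 16.75
```

Scaled: -0.0123 m is -0.246, -0.012 m is -0.24.

Call:
hand_motion(increments=[{"xyz":[0.022,-0.246,0.004],"finger_gap":0},{"xyz":[0.054,-0.24,0.004],"finger_gap":0}])

```text
clock: 16.95
eef_pos: [0.5568, -0.18, 0.2611]
eef_rot: [[-0.039, -0.999, -0.0], [-0.999, 0.039, 0.0], [-0.0, 0.0, -1.0]]
contact_force: [-5.1, 0.4, 5.3]
finger_gap: 0.254
grasp_force: 30.0
```

```bash
python3 c.py
```

```text
az 71.0711144887747 r 0.08796925489225091 yaw -92.26327626689611 resist 4.979001160238169 radial -1.2440640993372876 Fz 5.254894215996519 z 0.26106476264145734 j6 2.8248929622793417 gap 0.25400508296363417 16.95
```

Scaled: -0.0006 m is -0.012, -0.15 rad / 3.1416 = -0.0477.

Call:
hand_motion(increments=[{"rotvec":[0,0,-0.0477],"finger_gap":0},{"rotvec":[0,0,-0.0477],"finger_gap":0},{"rotvec":[0,0,-0.0477],"xyz":[-0.012,0,0],"finger_gap":0},{"rotvec":[0,0,-0.0477],"xyz":[-0.012,0,0],"finger_gap":0},{"rotvec":[0,0,-0.0477],"finger_gap":0},{"rotvec":[0,0,-0.0477],"finger_gap":0},{"rotvec":[0,0,-0.0477],"finger_gap":0},{"rotvec":[0,0,-0.0477],"finger_gap":0},{"rotvec":[0,0,-0.0477],"finger_gap":0},{"rotvec":[0,0,-0.0477],"finger_gap":0}])

```text
clock: 17.95
eef_pos: [0.5567, -0.1787, 0.2614]
eef_rot: [[0.995, -0.103, 0.002], [-0.103, -0.995, 0.0], [0.002, -0.001, -1.0]]
contact_force: [1.5, 2.7, 5.3]
finger_gap: 0.257
grasp_force: 30.0
```

```bash
python3 c.py
```

```text
az 71.41111527900017 r 0.08918684490087332 yaw -5.934891977020459 resist -0.5715479407125145 radial 3.03946288602439 Fz 5.268872187842059 z 0.2613616928164294 j6 1.3197276343268067 gap 0.2567661041861919 17.95
```

Scaled: 0.0006 m is 0.012, -0.15 rad / 3.1416 = -0.0477.

Call:
hand_motion(increments=[{"rotvec":[0,0,-0.0477],"finger_gap":0},{"rotvec":[0,0,-0.0477],"finger_gap":0},{"rotvec":[0,0,-0.0477],"finger_gap":0},{"rotvec":[0,0,-0.0477],"xyz":[0.012,0,0],"finger_gap":0},{"rotvec":[0,0,-0.0477],"xyz":[0.012,0,0],"finger_gap":0},{"rotvec":[0,0,-0.0477],"xyz":[0.012,0,0],"finger_gap":0},{"rotvec":[0,0,-0.0477],"finger_gap":0},{"rotvec":[0,0,-0.0477],"finger_gap":0},{"rotvec":[0,0,-0.0477],"finger_gap":0}])

```text
clock: 18.85
eef_pos: [0.5578, -0.1775, 0.2613]
eef_rot: [[0.319, 0.948, 0.0], [0.948, -0.319, 0.001], [0.001, 0.0, -1.0]]
contact_force: [-3.9, 5.2, 6.4]
finger_gap: 0.251
grasp_force: 30.0
```

```bash
python3 c.py
```

```text
az 70.99828602500021 r 0.09060832049058105 yaw 71.41895625845851 resist 5.367161401912685 radial 3.695461590351525 Fz 6.390465199120722 z 0.26128591044572935 j6 -0.027937959973099405 gap 0.2505604846343355 18.85
```

Scaled: 0.0127 m is 0.254, -0.0007 m is -0.014, 0.14 rad / 3.1416 = 0.0446.

Call:
hand_motion(increments=[{"rotvec":[0,0,0.0446],"xyz":[-0.014,0.254,0.002],"finger_gap":0},{"rotvec":[0,0,0.0446],"xyz":[-0.014,0.254,0.002],"finger_gap":0}])

```text
clock: 19.05
eef_pos: [0.5807, -0.1888, 0.2609]
eef_rot: [[0.577, 0.817, 0.0], [0.817, -0.577, 0.001], [0.001, -0.0, -1.0]]
contact_force: [-4.8, 2.2, 4.2]
finger_gap: 0.252
grasp_force: 30.0
```

```bash
python3 c.py
```

```text
az 54.847039347634244 r 0.0910152032476869 yaw 54.78174365033676 resist 5.167098373079128 radial -0.9197355394994793 Fz 4.153698838082836 z 0.26089858811482103 j6 0.25819172064529344 gap 0.2521937611960222 19.05
```

Scaled: 0.0127 m is 0.254, -0.0008 m is -0.016, 0.14 rad / 3.1416 = 0.0446.

Call:
hand_motion(increments=[{"rotvec":[0,0,0.0446],"xyz":[-0.016,0.254,0.002],"finger_gap":0},{"finger_gap":0}])

```text
clock: 19.25
eef_pos: [0.5914, -0.1976, 0.2606]
eef_rot: [[0.686, 0.727, 0.001], [0.727, -0.686, 0.0], [0.001, 0.0, -1.0]]
contact_force: [0.3, 0.8, 5.2]
finger_gap: 0.256
grasp_force: 30.0
```

```bash
python3 c.py
```

```text
az 46.10161205860972 r 0.09105351213062529 yaw 46.66379858752535 resist 0.37020854842378614 radial 0.8150852981465952 Fz 5.217278035444724 z 0.2606346216333296 j6 0.3927418597816857 gap 0.2559709575066259 19.25
```

Scaled: 0.0127 m is 0.254, -0.0009 m is -0.018, 0.14 rad / 3.1416 = 0.0446.

Call:
hand_motion(increments=[{"rotvec":[0,0,0.0446],"xyz":[-0.018,0.254,0.002],"finger_gap":0}])

```text
clock: 19.35
eef_pos: [0.599, -0.2057, 0.2606]
eef_rot: [[0.778, 0.629, -0.0], [0.629, -0.778, 0.002], [0.001, -0.001, -1.0]]
contact_force: [-4.9, 5.7, 3.1]
finger_gap: 0.257
grasp_force: 30.0
```

```bash
python3 c.py
```

```text
az 39.14780065671155 r 0.09111694863293696 yaw 38.96002599163534 resist 7.582041471478159 radial -0.20621124000022828 Fz 3.076143606053205 z 0.2605727035422909 j6 0.5192637524329257 gap 0.25700664719751337 19.35
```

Scaled: 0.0127 m is 0.254, -0.0009 m is -0.018, 0.14 rad / 3.1416 = 0.0446.

Call:
hand_motion(increments=[{"rotvec":[0,0,0.0446],"xyz":[-0.018,0.254,0.002],"finger_gap":0}])

```text
clock: 19.45
eef_pos: [0.6066, -0.2162, 0.2603]
eef_rot: [[0.86, 0.51, -0.001], [0.51, -0.86, 0.002], [0.001, -0.002, -1.0]]
contact_force: [-5.2, 7.4, 3.6]
finger_gap: 0.254
grasp_force: 30.0
```

```bash
python3 c.py
```

```text
az 30.970439836326506 r 0.09127963939359669 yaw 30.673260940563843 resist 9.033084945761154 radial -0.6808197283324455 Fz 3.591010052066392 z 0.26034720070010203 j6 0.6527626879577986 gap 0.2543743750148448 19.45
```

Scaled: 0.0127 m is 0.254, -0.0009 m is -0.018, 0.14 rad / 3.1416 = 0.0446.

Call:
hand_motion(increments=[{"rotvec":[0,0,0.0446],"xyz":[-0.018,0.254,0.004],"finger_gap":0}])

```text
clock: 19.55
eef_pos: [0.6124, -0.2275, 0.2602]
eef_rot: [[0.923, 0.385, -0.001], [0.385, -0.923, 0.003], [0.0, -0.003, -1.0]]
contact_force: [-6.3, 10.7, 5.7]
finger_gap: 0.255
grasp_force: 30.0
```

```bash
python3 c.py
```

```text
az 23.022101318393386 r 0.0913947082239639 yaw 22.64371685403836 resist 12.357124041385221 radial -1.5948353302562008 Fz 5.654487790543016 z 0.26015401665330873 j6 0.7800991494031108 gap 0.25462902720490427 19.55
```

Call:
hand_motion(increments=[{"finger_gap":0},{"finger_gap":0},{"finger_gap":0}])

```text
clock: 19.85
eef_pos: [0.6124, -0.2281, 0.2602]
eef_rot: [[0.921, 0.39, 0.0], [0.39, -0.921, 0.001], [0.001, -0.0, -1.0]]
contact_force: [-0.3, 3.8, 4.4]
finger_gap: 0.255
grasp_force: 30.0
```

```bash
python3 c.py
```

```text
az 22.688423460488906 r 0.09111418574848303 yaw 22.933387871747122 resist 3.6605952968916724 radial 1.1713313476520402 Fz 4.422895943272298 z 0.260189516676783 j6 0.7746876611209925 gap 0.25468208380569335 19.85
```

Scaled: 0.0064 m is 0.128, -0.0002 m is -0.004, 0.07 rad / 3.1416 = 0.0223.

Call:
hand_motion(increments=[{"rotvec":[0,0,0.0223],"xyz":[-0.004,0.128,0.002],"finger_gap":0},{"rotvec":[0,0,0.0223],"xyz":[-0.004,0.128,0.002],"finger_gap":0}])

```text
clock: 20.05
eef_pos: [0.6164, -0.2391, 0.26]
eef_rot: [[0.967, 0.256, -0.0], [0.256, -0.967, 0.003], [0.001, -0.003, -1.0]]
contact_force: [-2.6, 12.9, 5.1]
finger_gap: 0.251
grasp_force: 30.0
```

```bash
python3 c.py
```

```text
az 15.27725839949908 r 0.09136219594796875 yaw 14.816674882023847 resist 13.147221176491263 radial 0.8567163780049509 Fz 5.076474992136761 z 0.25997903000163924 j6 0.9026879782173568 gap 0.25149725914933135 20.05
```

Call:
hand_motion(increments=[{"finger_gap":0},{"finger_gap":0}])

```text
clock: 20.25
eef_pos: [0.6165, -0.2395, 0.26]
eef_rot: [[0.966, 0.258, 0.0], [0.258, -0.966, 0.002], [0.001, -0.002, -1.0]]
contact_force: [-0.8, 9.3, 4.9]
finger_gap: 0.254
grasp_force: 30.0
```

```bash
python3 c.py
```

```text
az 15.011664153254948 r 0.09131025594860179 yaw 14.927740784911286 resist 9.15397652009329 radial 1.5789086531030085 Fz 4.862398841221639 z 0.25999868424225153 j6 0.9004248132940941 gap 0.25422462609409574 20.25
```

Scaled: 0.0046 m is 0.092, -0.0001 m is -0.002, 0.05 rad / 3.1416 = 0.0159.

Call:
hand_motion(increments=[{"rotvec":[0,0,0.0159],"xyz":[-0.002,0.092,0.002],"finger_gap":0},{"finger_gap":0},{"finger_gap":0},{"finger_gap":0},{"finger_gap":0}])

```text
clock: 20.75
eef_pos: [0.6176, -0.2437, 0.2599]
eef_rot: [[0.978, 0.209, 0.0], [0.209, -0.978, 0.002], [0.001, -0.002, -1.0]]
contact_force: [-2.9, 10.5, 5.3]
finger_gap: 0.253
grasp_force: 30.0
```

```bash
python3 c.py
```

```text
az 12.334707444417674 r 0.09136209947612707 yaw 12.089907059990605 resist 10.869455884766055 radial -0.616892778065167 Fz 5.285242984384272 z 0.25994030462224915 j6 0.9447296786175046 gap 0.25263895891524496 20.75
```

Scaled: -0.0127 m is -0.254, -0.0009 m is -0.018, -0.14 rad / 3.1416 = -0.0446.

Call:
hand_motion(increments=[{"rotvec":[0,0,-0.0446],"xyz":[-0.018,-0.254,-0.002],"finger_gap":0},{"rotvec":[0,0,-0.0446],"xyz":[-0.018,-0.254,-0.004],"finger_gap":0},{"rotvec":[0,0,-0.0446],"xyz":[-0.018,-0.254,-0.004],"finger_gap":0},{"rotvec":[0,0,-0.0446],"xyz":[-0.018,-0.254,-0.004],"finger_gap":0},{"rotvec":[0,0,-0.0446],"xyz":[-0.018,-0.254,-0.002],"finger_gap":0},{"rotvec":[0,0,-0.0446],"xyz":[-0.018,-0.254,-0.004],"finger_gap":0}])

```text
clock: 21.35
eef_pos: [0.5739, -0.1846, 0.2611]
eef_rot: [[0.492, 0.87, 0.002], [0.87, -0.492, -0.001], [0.0, 0.002, -1.0]]
contact_force: [2.3, -0.3, 3.9]
finger_gap: 0.254
grasp_force: 30.0
```

```bash
python3 c.py
```

```text
az 59.88909401378041 r 0.09083664238347601 yaw 60.50990833503564 resist -2.105589286330073 radial 0.9064338206731104 Fz 3.9418690313295164 z 0.2610767890879749 j6 0.1610699496228719 gap 0.2536921336397711 21.35
```

Scaled: -0.0127 m is -0.254, -0.0009 m is -0.018, -0.14 rad / 3.1416 = -0.0446.

Call:
hand_motion(increments=[{"rotvec":[0,0,-0.0446],"xyz":[-0.018,-0.254,-0.002],"finger_gap":0},{"rotvec":[0,0,-0.0446],"xyz":[-0.018,-0.254,-0.004],"finger_gap":0},{"rotvec":[0,0,-0.0446],"xyz":[-0.018,-0.254,-0.002],"finger_gap":0},{"rotvec":[0,0,-0.0446],"xyz":[-0.018,-0.254,-0.004],"finger_gap":0},{"rotvec":[0,0,-0.0446],"xyz":[-0.018,-0.254,-0.002],"finger_gap":0},{"rotvec":[0,0,-0.0446],"xyz":[-0.018,-0.254,-0.004],"finger_gap":0},{"rotvec":[0,0,-0.0446],"xyz":[-0.018,-0.254,-0.004],"finger_gap":0}])

```text
clock: 22.05
eef_pos: [0.488, -0.1818, 0.2624]
eef_rot: [[-0.449, 0.893, 0.002], [0.893, 0.449, 0.001], [-0.0, 0.002, -1.0]]
contact_force: [1.5, 6.1, 5.6]
finger_gap: 0.254
grasp_force: 30.0
```

```bash
python3 c.py
```

```text
az 116.33958818822265 r 0.09087830395673933 yaw 116.69508213105308 resist -4.014067365933001 radial 4.76950915261788 Fz 5.6319904996218755 z 0.262382837058749 j6 -0.8722097681999241 gap 0.254382173252135 22.05
```

Scaled: -0.0127 m is -0.254, -0.0006 m is -0.012, -0.14 rad / 3.1416 = -0.0446.

Call:
hand_motion(increments=[{"rotvec":[0,0,-0.0446],"xyz":[-0.01,-0.254,-0.004],"finger_gap":0},{"rotvec":[0,0,-0.0446],"xyz":[-0.012,-0.254,-0.004],"finger_gap":0},{"rotvec":[0,0,-0.0446],"xyz":[-0.018,-0.254,-0.004],"finger_gap":0},{"rotvec":[0,0,-0.0446],"xyz":[-0.018,-0.254,-0.004],"finger_gap":0},{"rotvec":[0,0,-0.0446],"xyz":[-0.018,-0.254,-0.002],"finger_gap":0},{"rotvec":[0,0,-0.0446],"xyz":[-0.018,-0.254,-0.004],"finger_gap":0}])

```text
clock: 22.65
eef_pos: [0.4399, -0.239, 0.2634]
eef_rot: [[-0.965, 0.262, 0.0], [0.262, 0.965, 0.0], [-0.0, 0.0, -1.0]]
contact_force: [-4.0, 5.2, 6.7]
finger_gap: 0.251
grasp_force: 30.0
```

```bash
python3 c.py
```

```text
az 164.67568515941466 r 0.0916988324936137 yaw 164.78921042611898 resist -3.99220694659493 radial 5.192674295050003 Fz 6.666272325325692 z 0.2634397776758592 j6 -1.854179356088424 gap 0.2508682120991157 22.65
```

Scaled: -0.0127 m is -0.254, -0.0009 m is -0.018, -0.14 rad / 3.1416 = -0.0446.

Call:
hand_motion(increments=[{"rotvec":[0,0,-0.0446],"xyz":[-0.018,-0.254,-0.004],"finger_gap":0},{"rotvec":[0,0,-0.0446],"xyz":[-0.018,-0.254,-0.002],"finger_gap":0},{"rotvec":[0,0,-0.0446],"xyz":[-0.018,-0.254,-0.004],"finger_gap":0},{"rotvec":[0,0,-0.0446],"xyz":[-0.018,-0.254,-0.002],"finger_gap":0},{"rotvec":[0,0,-0.0446],"xyz":[-0.018,-0.254,-0.004],"finger_gap":0},{"rotvec":[0,0,-0.0446],"xyz":[-0.018,-0.254,-0.004],"finger_gap":0},{"rotvec":[0,0,-0.0446],"xyz":[-0.018,-0.254,-0.004],"finger_gap":0}])

```text
clock: 23.35
eef_pos: [0.4585, -0.3236, 0.2647]
eef_rot: [[-0.756, -0.654, -0.001], [-0.654, 0.756, -0.001], [0.002, -0.0, -1.0]]
contact_force: [-6.7, -0.7, 7.2]
finger_gap: 0.249
grasp_force: 30.0
```

```bash
python3 c.py
```

```text
az -139.12865784269235 r 0.09234562098206894 yaw -139.1301648289684 resist -3.8030646301409097 radial 5.525601460590616 Fz 7.199657510267038 z 0.2646897813537779 j6 -2.9434880190475297 gap 0.2490398874045678 23.35
```

Scaled: -0.04 m is -0.8, -0.02 m is -0.4, 0.05 rad / 3.1416 = 0.0159.

Call:
hand_motion(increments=[{"rotvec":[0,0,0.0159],"finger_gap":0},{"finger_gap":1},{"finger_gap":1},{"finger_gap":1},{"finger_gap":1},{"finger_gap":1},{"finger_gap":1},{"xyz":[0,0,-0.4],"finger_gap":1},{"xyz":[0,0,-0.8],"finger_gap":1},{"xyz":[0,0,-0.8],"finger_gap":1},{"xyz":[0,0,-0.8],"finger_gap":1},{"finger_gap":1}])

```text
clock: 24.55
eef_pos: [0.4593, -0.3228, 0.4099]
eef_rot: [[-0.791, -0.612, 0.006], [-0.612, 0.791, -0.004], [-0.002, -0.007, -1.0]]
contact_force: [0.4, -0.6, -0.1]
finger_gap: 0.995
grasp_force: 0.0
```

Run:
```python
from rig import *
import cv2,numpy as np
a=read_camera("scene")["image"][:,:,::-1][100:310,185:365];b=read_camera("top")["image"][:,:,::-1][130:300,195:390]
cv2.imwrite("pics/p7.png",np.hstack([cv2.resize(a,(480,560),interpolation=2),cv2.resize(b,(320,560))]))
print(state()["contact_force"])
```

```text
[ 0.09936478  0.49755312 -0.61227077]
```

View pics/p7.png

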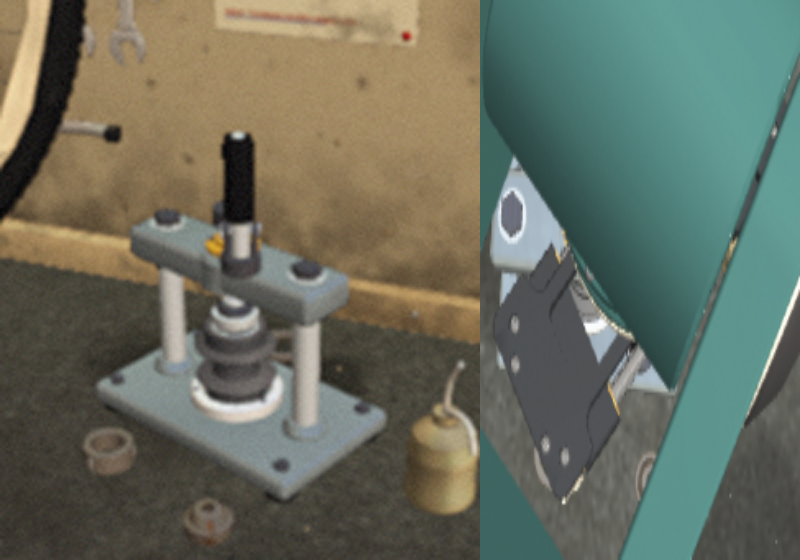

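The picture shows the handle upright and locked: the grip spans crop rows 133 to 221, just above the fork at (240,262). The bearing is down, the foot is raised, and the loose parts in view are where they started.

```bash
python3 -c "
from rig import *
print(sign_off())"
```

```text
the job is handed in; nothing more can be done
None
```

The bearing is pressed home (about 11 N at the grip held at rest, about 13 N peak reading while cranking), the foot is wound back about 208°, the handle was left locked upright as far as the last picture shows, and the job is handed in at about 24.6 s; early on, the fingers slipped off the grip once and I took hold again before cranking on.

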